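# Hold the press head over its column

### The arm

A 6-joint arm with a two-finger parallel gripper is mounted at the origin on the work surface. World frame = base frame: x ahead of the robot, y to its left, z up, the work surface at z = 0. Lengths are in mm, angles in rad, forces in N, time in s.
With the tool pointing down it reaches from about 275 to 725 mm from the base axis. Payload 15.9 kg.
Tool frame: the origin (TCP) lies between the finger pads; the fingertips stand 25 mm ahead of it and the grasp point (between the pads) lies 6 mm ahead of it; z points along the fingers, y is the line along which they close (so a half turn about z gives the same grasp; the last joint's range is limited). The gripper opens to 85 mm and grips with 20 to 120 N. Pads are 22 mm wide; open, the fingers measure 114 mm over their backs; the gripper's body (76 mm by 85 mm) begins 54 mm behind the grasp point. The pads swing forward as they close: fully open they stand 13 mm farther back than shut.
Start: joints at [1.124, 0.213, -0.034, 1.323, 0, 1.571], TCP at [216.033, 450.905, 256.306] pointing down, gripper open.
Joint ranges: [-2.98, 2.98], [-0.74, 1.72], [-1.14, 1.35], [-2.1, 2.04], [-1.57, 1.44], [-3.14, 3.14]. Speed limits (rad/s): [1.89, 1.89, 2.39, 2.57, 3.14, 3.14].

### API

Orientations are given as a rotation vector (axis times angle).
In Python, from plant import r, camera gives the robot as it stands.
- The arm moves only by the tool step_arm, never from a script. Its argument "steps" is a list of rows, each a list of 6 numbers: the shift along the tool's x, y, z in m, then the turn, a rotation vector about the tool's x, y, z in degrees. In form: [[x, y, z, rx, ry, rz], ...]. A call has exactly 10 rows; each row shifts and turns the commanded pose from where the row before left it, along the tool's axes as they then stand; what a row does not reach is not made up. A row lasts 1/12 s, in which the tool goes at most 41.7 mm and 7.16 degrees, less where a joint would pass 70% of its speed; a pose out of reach is approached as far as the arm can. A call with a gripper value outside its range is refused whole. "gripper" is the opening, from -1 (shut) to 1 (fully open), set as the call begins (left out, the last holds). The fingers move at their own pace and stop on an object; "squeeze" is the grip in N (left out, the last holds). Time passes only in rows, so rows that do not move let the fingers close, or fill a call up. It gives the time, the measured TCP pose, the force, the opening and the grip force at its end, in the units of the state.
- r.state(): the state, without advancing time (a new reading comes with each control period).
- camera(name): name is "scene" or "top"; returns a dict with "image" (420x560x3 uint8, red, green, blue), "K" (3x3 intrinsics, pixels), "R" (3x3) and "t" (3): a world point X has camera coordinates R X + t. Camera axes: x right, y down, z forward; pixel columns grow to the right and rows downward; lengths in mm; the calibration is good to about 2 mm. A picture is of the moment at which its call begins. There is no depth.
- r.close_job(): hands the job in; it is judged then, once.
The state is a dict: "t": time; "joint_positions": joint angles; "dq": joint speeds; "tau": joint torques, N m; "eef_pos": TCP position; "eef_rot": TCP orientation; "contact_force": force on the tool from outside, world axes, zero at the start; "torque": the same for the moment, N m; "opening": opening from 0.0 (shut) to 1.0 (fully open); "grip_force": force on a finger pad.
Only numpy, scipy, OpenCV 4.12 (cv2) and the standard library are available. Lean on these libraries where they do the work, as an engineer would, in place of code of your own. Each camera call takes 0.05 s, during which the arm holds its last target. There are 200 camera calls.

### The job

We are setting up the small bench press for large eyelets. First pull the die slide by its black knob out to its end stop, so that the large die comes under the ram line; then lift the loose red press head off the bench by its balance point and finish holding it level above the steel column, bore over the column and ram over the die, about 3 cm clear of the column's top, so I can drop the brass collar on. Do not let the head touch the press, leave the collar, oil bottle and lever rod where they are, and do not put the head down or let go at the end.

Things in the scene. Friction and masses are not known exactly. Their poses are not given: they have to be found in the camera images.
- press: Fixed bench press base: red casting 225 x 110 x 20 mm, 175 mm to -x and 50 mm to +x of the column axis, 55 mm either side. Origin on the axis of its bright upright column, at bench level; z up; -x from the column to the ram line; +y is the way the die slide pulls out. Stands in either half of the bench, turned up to 0.35 rad.
- column_top (a point): Centre of the top face of the steel column, 25 mm diameter, 165 mm above the bench (the red foot round the column is 60 mm wide and 45 mm high).
- ram_line (a point): Point fixed on the press, 125 mm from the column axis to the press's -x, 42 mm above the bench: the ram must stand over it. With the die slide at its end stop the large die is centred here.
- die_slide (a joint): Travel of the die slide along the press's +y, in m: 0 = in (small brass die, 18 mm wide, at the ram line), 0.045 = fully out against the end stop (large brass die, 32 mm, at the ram line). Stays where left; friction about 3 N; starts between 0 and 0.02.
- slide_knob (a point): Middle of the upright black knob on the slide's steel pull tab: 23 mm diameter, from 40 to 72 mm above the bench, this point at 58 mm. It lies 68 mm plus the travel to the press's +y from the ram line and moves with the slide. Slide plate and guides reach 35 mm above the bench, the large die 42 mm.
- head: Loose red press head standing on the bench, 0.55 to 0.9 kg: split clamp hub (50 mm wide, 52 high, 28 mm bore, ears to 49 mm behind), straight web 14 mm thick, then ram sleeve (see the points). Origin on the bore axis at the underside; z up the bore; -x from bore along the web to the ram; web faces look to +-y. In either half of the bench, turned up to 0.8 rad.
- head_balance (a point): Balance point (centre of mass) of the head: inside the web, 79 mm from the bore axis towards the ram, so nearer the ram; 30 mm above the underside. Grip the web here by its two side faces: bare web runs 25 to 105 mm from the bore axis, its lower edge 12 and top edge 46 mm above the underside.
- head_ram (a point): Ram axis of the head at its underside, 125 mm from the bore axis along the head's -x. The sleeve is 40 mm wide and 54 mm high, with a square steel ram end up to 68 mm; a cross cylinder 76 mm wide and 30 mm thick lies in front of it, to 156 mm from the bore axis.
- collar: Bystander: brass ring, 46 mm diameter, 12 mm high, lying flat. Origin at the centre of its underside.
- oil: Bystander: yellow plastic oil bottle with red cap, 48 mm diameter, 95 mm tall, standing. Origin at the centre of its underside.
- rod: Bystander: press lever rod, steel 12 mm thick with black ends, 200 mm long along its x, lying, 20 mm high. Origin below its middle.
Not all that is in view belongs to the job. Several things have the shape of the head; the one meant has the colours described above.

How it is judged:
By the outcome, as a careful person would: the job done as asked, in the order asked, and still so for the second after the job is handed in, while the arm keeps its last pose, push and grip.
It also fails if it takes over 54 s, if anything falls off the work surface, if the arm or the gripper's body presses on something with over 40 N, if the wrist force passes 120 N, or if a joint passes its speed limit or range.

## Working session

There is one attempt and no reset: what is moved stays moved. The work goes in short steps, Python scripts to look and compute and a tool call to move; the robot and the scene stay as the last step left them, time stands still between calls to the robot, and variables do not carry over. Pictures are saved under pics/ and viewed, at most 10 in all, crops included, and the job is handed in when it is done.

Besides the shell and the picture viewer there is one more tool, called after "Emit:" as a command line: name --pt "numbers of a row" for each row, then --argument value for the rest. step_arm: Moves the arm, as the interface text tells. Its arguments: {"type":"object","properties":{"steps":{"type":"array","items":{"type":"array","items":{"type":"number"}}},"gripper":{"type":"number"},"squeeze":{"type":"number"}},"required":["steps"]}

```bash
mkdir -p pics; ls; python3 - <<'E'
from plant import r,camera
import cv2
for n in("scene","top"):
    c=camera(n); cv2.imwrite(f"pics/{n}0.png",cv2.resize(c["image"][:,:,::-1],(800,600),interpolation=cv2.INTER_CUBIC)); print(n,c["K"].tolist(),c["R"].round(4).tolist(),c["t"].round(1).tolist())
s=r.state();print(s)
E
```

```text
pics
scene [[392.84540367762406, 0.0, 284.2032040644043], [0.0, 392.84540367762406, 208.71157069271018], [0.0, 0.0, 1.0]] [[-0.226, 0.9741, 0.008], [0.6478, 0.1565, -0.7456], [-0.7275, -0.1633, -0.6664]] [162.2, -253.8, 1297.9]
top [[387.0365721989509, 0.0, 283.58224752925867], [0.0, 387.0365721989509, 208.66914556243626], [0.0, 0.0, 1.0]] [[-0.0299, -0.9993, 0.0234], [-0.9883, 0.0261, -0.1501], [0.1494, -0.0276, -0.9884]] [-29.3, 575.6, 931.5]
{'t': 0.1, 'joint_positions': array([ 1.12400359e+00,  2.13306660e-01, -3.49384286e-02,  1.32349431e+00,
       -7.81566894e-06,  1.57080332e+00]), 'dq': array([-0.00067046, -0.0014454 ,  0.00290796, -0.00079314,  0.00064512,
       -0.00057885]), 'tau': array([ 2.62093381e-03, -6.87250328e+01,  4.87807560e+01,  1.22405778e-02,
        2.00647592e-04,  1.44697924e-05]), 'eef_pos': array([215.92914782, 450.68700509, 255.88876303]), 'eef_rot': array([-6.95963464e-01, -3.06332701e+00,  1.44718802e-03]), 'contact_force': array([ 0.06242264, -0.35230863, -0.77623903]), 'torque': array([-0.00650939,  0.04435707, -0.01678532]), 'grip_force': 0.0, 'opening': 1.0005204503754341}
```

View pics/scene0.png

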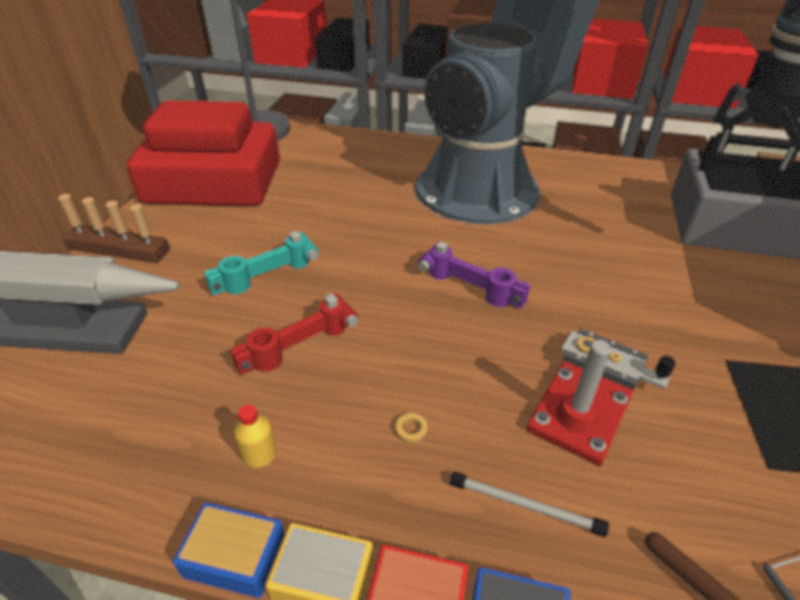

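View pics/top0.png

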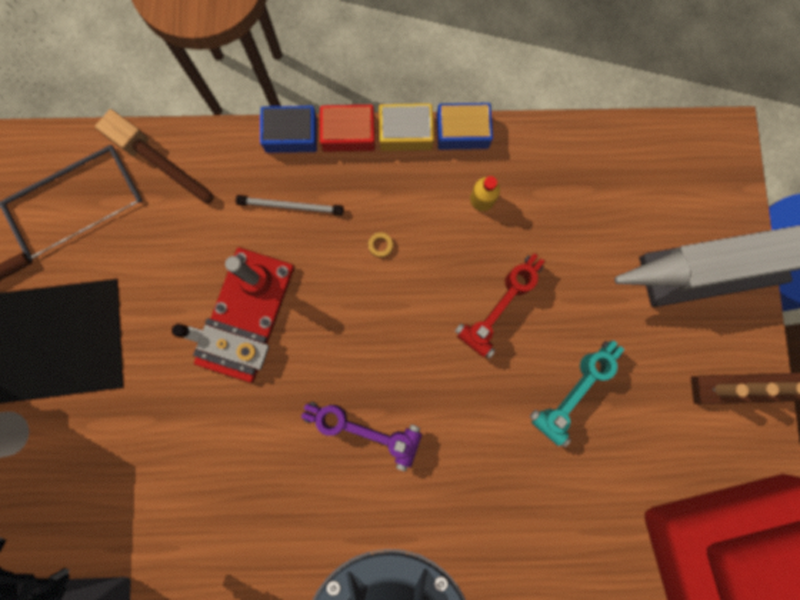

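```bash
cat > h.py <<'E'
import numpy as np,cv2
from plant import r,camera
def proj(c,X):
    q=np.asarray(X,float)@np.array(c["R"]).T+c["t"]; p=q@np.array(c["K"]).T; return p[:,:2]/p[:,2:]
def crop(c,x,y,w=100,h=75,s=4):
    return cv2.resize(c["image"][y:y+h,x:x+w,::-1],None,fx=s,fy=s,interpolation=cv2.INTER_CUBIC)
E
python3 - <<'E'
from h import *
t=camera("top");s=camera("scene")
a=crop(t,125,170,100,100,6);cv2.imwrite("pics/pt.png",a)
b=np.vstack([np.hstack([crop(t,310,175,100,75),crop(s,155,195,100,75)]),np.hstack([crop(s,360,225,100,75),crop(s,360,255,100,75)])])
cv2.imwrite("pics/mix.png",b)
E
```

```text
(no output)
```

View pics/pt.png

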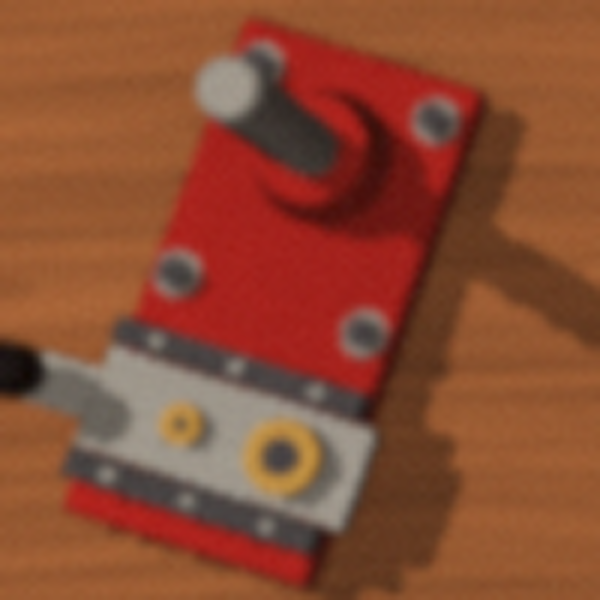

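View pics/mix.png

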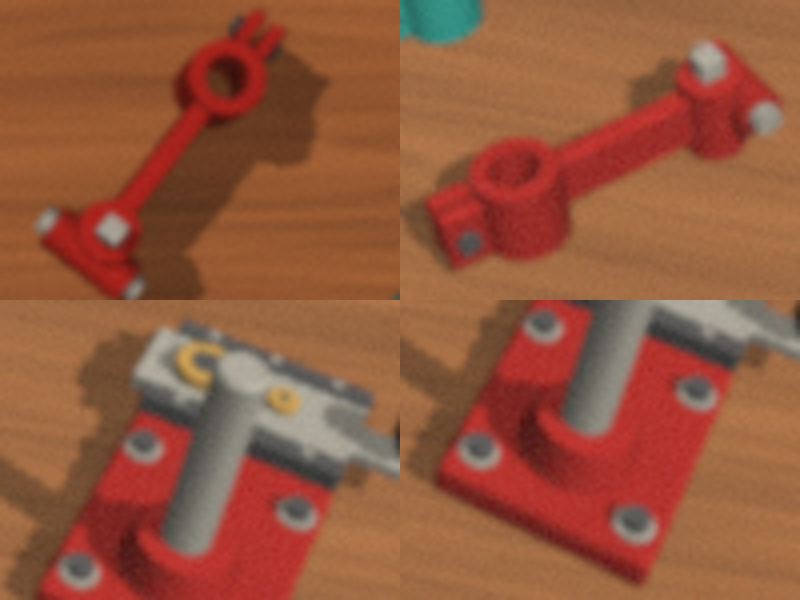

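```bash
cat > fit.py <<'E'
from h import *
from scipy.optimize import least_squares
def W(p,X):
    X=np.asarray(X,float);c,s=np.cos(p[2]),np.sin(p[2]);return np.c_[p[0]+c*X[:,0]-s*X[:,1],p[1]+s*X[:,0]+c*X[:,1],X[:,2]]
E
python3 - <<'E'
from fit import *
t=camera("top");s=camera("scene")
f=lambda x0,y0,k,u,v:(x0+(u+.5)/k-.5,y0+(v+.5)/k-.5)
P=lambda u,v:f(125,170,6,u,v)
def press(p):
    d=p[3]; return [(t,[0,0,165],P(229,88)),(t,[50,55,20],P(250,20)),(t,[50,-55,20],P(483,95)),(t,[-175,-55,20],P(312,583)),(t,[-175,55,20],P(68,510)),
    (t,[-125,d-45,42],P(282,457)),(t,[-125,68+d,58],(126,232)),(s,[0,0,165],f(360,225,4,243,72)),(s,[50,55,20],f(360,255,4,240,268)),(s,[50,-55,20],f(360,255,4,40,170)),(s,[-125,68+d,58],(466,257))]
def head(p):
    return [(t,[0,0,52],f(310,175,4,227,77)),(t,[-125,0,68],f(310,175,4,113,229)),(s,[0,0,52],f(155,195,4,115,170)),(s,[-125,0,68],f(155,195,4,311,57))]
def res(p,m): return np.concatenate([proj(c,W(p,[X]))[0]-uv for c,X,uv in m(p)])
for m,x0 in((press,[500,250,-.3,10]),(head,[500,-150,-.5])):
    q=least_squares(res,x0,args=(m,),x_scale=[10,10,.1,10][:len(x0)],loss="soft_l1");print(m.__name__,q.x.round(3));print(res(q.x,m).reshape(-1,2).round(1).tolist())
    for X in ([-125,0,42],[-125,68+(q.x[3] if len(x0)>3 else 0),58],[-79,0,30],[0,0,165]):print(X,W(q.x,[X])[0].round(1),np.hypot(*W(q.x,[X])[0][:2]).round())
E
```

```text
press [ 6.18567e+02  2.23054e+02 -3.24000e-01  1.58270e+01]
[[-0.0, -0.4], [-1.2, -1.2], [0.2, -1.5], [-0.1, 1.1], [-1.0, 0.4], [-0.5, -0.5], [-0.7, -0.7], [-1.2, -1.0], [1.9, 0.3], [-2.2, -0.8], [-1.2, -1.4]]
[-125, 0, 42] [500.1 262.9  42. ] 565.0
[-125, np.float64(83.82692472150963), 58] [526.8 342.4  58. ] 628.0
[-79, 0, 30] [543.7 248.2  30. ] 598.0
[0, 0, 165] [618.6 223.1 165. ] 658.0
head [ 606.312 -254.263   -0.699]
[[-0.5, -0.3], [-0.8, -0.2], [-0.2, -0.9], [-0.9, -0.5]]
[-125, 0, 42] [ 510.6 -173.8   42. ] 539.0
[-125, 68, 58] [ 554.4 -121.8   58. ] 568.0
[-79, 0, 30] [ 545.8 -203.4   30. ] 583.0
[0, 0, 165] [ 606.3 -254.3  165. ] 657.0
```

```bash
cat > go.py <<'E'
import sys
from h import *
from scipy.spatial.transform import Rotation as Ro
x,y,z,a=map(float,sys.argv[1:5])   # target TCP mm, closing-line angle rad
s=r.state();R0=Ro.from_rotvec(s["eef_rot"])
ty=np.array([np.cos(a),np.sin(a),0]);Rt=Ro.from_matrix(np.c_[np.cross(ty,[0,0,-1]),ty,[0,0,-1]])
d=np.array([x,y,z])-s["eef_pos"]
print("pos",s["eef_pos"].round(1),"t",s["t"],"F",s["contact_force"].round(1),"op",s["opening"].round(2),"grip",s["grip_force"],"q6",s["joint_positions"][5].round(2))
print("turn(deg, tool)",np.rad2deg((R0.inv()*Rt).as_rotvec()).round(2),"| shift in now-frame",R0.inv().apply(d).round(1),"| in turned frame",Rt.inv().apply(d).round(1))
E
python3 go.py 526.8 342.4 160 1.247
```

```text
Traceback (most recent call last):
  File "go.py", line 8, in <module>
    print("pos",s["eef_pos"].round(1),"t",s["t"],"F",s["contact_force"].round(1),"op",s["opening"].round(2),"grip",s["grip_force"],"q6",s["joint_positions"][5].round(2))
                                                                                      ^^^^^^^^^^^^^^^^^^
AttributeError: 'float' object has no attribute 'round'
```

```bash
sed -i 's/s\["opening"\].round(2)/round(s["opening"],2)/' go.py; python3 go.py 526.8 342.4 160 1.247
```

```text
pos [216.  450.8 256.1] t 0.3 F [-0.2  0.5 -0.5] op 1.0 grip 0.0 q6 1.57
turn(deg, tool) [-0.02 -0.   -7.05] | shift in now-frame [-327.1   36.6   96.1] | in turned frame [-329.1   -3.9   96.1]
```

Emit:
step_arm --pt "0 0 0 0 0 -7.05" --pt "-0.022 0 0.005 0 0 0" --pt "-0.022 0 0.005 0 0 0" --pt "-0.022 0 0.005 0 0 0" --pt "-0.022 0 0.005 0 0 0" --pt "-0.022 0 0.005 0 0 0" --pt "-0.022 0 0.005 0 0 0" --pt "-0.022 0 0.005 0 0 0" --pt "-0.022 0 0.005 0 0 0" --pt "-0.022 0 0.005 0 0 0" --gripper 1

```text
t: 1.13
eef_pos: [404.7, 387.4, 211.0]
eef_rot: [-0.506, -3.1, 0.0]
contact_force: [0.6, 0.1, 0.1]
opening: 0.999
grip_force: 0.0
```

Emit:
step_arm --pt "-0.018 0 0.006 0 0 0" --pt "-0.018 0 0.006 0 0 0" --pt "-0.018 0 0.006 0 0 0" --pt "-0.018 0 0.006 0 0 0" --pt "-0.018 0 0.006 0 0 0" --pt "-0.018 0 0.006 0 0 0" --pt "-0.018 -0.002 0.006 0 0 0" --pt "-0.005 -0.002 0.006 0 0 0" --pt "0 0 0 0 0 0" --pt "0 0 0 0 0 0"

```text
t: 1.97
eef_pos: [526.5, 342.2, 162.9]
eef_rot: [-0.507, -3.1, 0.001]
contact_force: [-0.6, 0.3, 0.6]
opening: 1.0
grip_force: 0.0
```

```bash
python3 go.py 526.8 342.4 69 1.247; python3 - <<'E'
from fit import *
t=camera("top");s=camera("scene")
p=[618.6,223.1,-.324]
for c in(t,s):
    print(proj(c,W(p,[[-125,83.8,72],[0,0,165],[-125,83.8,58]])).round(1).tolist())
a=np.hstack([crop(t,100,190,100,100,4),crop(s,420,210,100,100,4)]);cv2.imwrite("pics/k.png",a)
E
```

```text
pos [526.5 342.2 162.9] t 1.9667 F [-0.6  0.3  0.6] op 1.0 grip 0.0 q6 0.9
turn(deg, tool) [-0.04 -0.04 -0.03] | shift in now-frame [-0.3  0.4 93.9] | in turned frame [-0.2  0.3 93.9]
[[123.1, 230.8], [162.7, 183.9], [125.3, 231.3]]
[[467.0, 251.0], [419.2, 241.7], [464.8, 255.5]]
```

View pics/k.png

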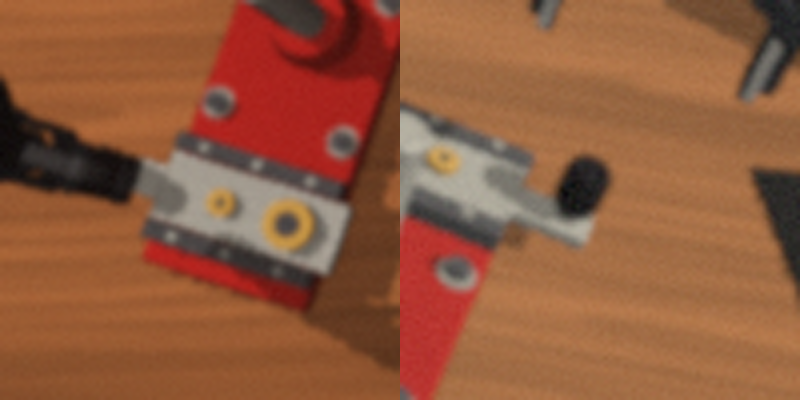

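The knob's top is at about (467, 251) in the scene view, which matches the prediction. I'll descend with the fingers on either side of it.

Emit:
step_arm --pt "0 0 0.012 0 0 0" --pt "0 0 0.012 0 0 0" --pt "0 0 0.012 0 0 0" --pt "0 0 0.012 0 0 0" --pt "0 0 0.012 0 0 0" --pt "0 0 0.012 0 0 0" --pt "0 0 0.011 0 0 0" --pt "0 0 0.007 0 0 0" --pt "0 0 0.004 0 0 0" --pt "0 0 0 0 0 0"

```text
t: 2.9
eef_pos: [526.2, 342.4, 68.8]
eef_rot: [-0.506, -3.1, 0.001]
contact_force: [-0.2, -0.5, 0.3]
opening: 0.997
grip_force: 0.0
```

Emit:
step_arm --pt "0 0 0 0 0 0" --pt "0 0 0 0 0 0" --pt "0 0 0 0 0 0" --pt "0 0 0 0 0 0" --pt "0 0 0 0 0 0" --pt "0 0 0 0 0 0" --pt "0 0 0 0 0 0" --pt "0 0 0 0 0 0" --pt "0 0 0 0 0 0" --pt "0 0 0 0 0 0" --gripper -1 --squeeze 25

```text
t: 3.73
eef_pos: [526.8, 342.5, 69.7]
eef_rot: [0.506, 3.1, 0.0]
contact_force: [-0.7, -0.3, 5.3]
opening: 0.258
grip_force: 24.5
```

Emit:
step_arm --pt "0 0.003 0 0 0 0" --pt "0 0.003 0 0 0 0" --pt "0 0.003 0 0 0 0" --pt "0 0.003 0 0 0 0" --pt "0 0.003 0 0 0 0" --pt "0 0.003 0 0 0 0" --pt "0 0.003 0 0 0 0" --pt "0 0.002 0 0 0 0" --pt "0 0.002 0 0 0 0" --pt "0 0.001 0 0 0 0"

```text
t: 4.57
eef_pos: [535.4, 367.1, 69.7]
eef_rot: [0.507, 3.1, -0.0]
contact_force: [1.9, -3.2, 5.6]
opening: 0.257
grip_force: 24.5
```

Emit:
step_arm --pt "0 0.001 0 0 0 0" --pt "0 0.001 0 0 0 0" --pt "0 0 0 0 0 0" --pt "0 0 0 0 0 0" --pt "0 0 0 0 0 0" --pt "0 0 0 0 0 0" --pt "0 0 0 0 0 0" --pt "0 0 0 0 0 0" --pt "0 0 0 0 0 0" --pt "0 0 0 0 0 0"

```text
t: 5.4
eef_pos: [536.0, 368.9, 69.7]
eef_rot: [0.507, 3.099, 0.0]
contact_force: [1.5, -2.1, 5.0]
opening: 0.26
grip_force: 24.5
```

Emit:
step_arm --pt "0 0.0005 0 0 0 0" --pt "0 0.0005 0 0 0 0" --pt "0 0.0005 0 0 0 0" --pt "0 0.0005 0 0 0 0" --pt "0 0 0 0 0 0" --pt "0 0 0 0 0 0" --pt "0 0 0 0 0 0" --pt "0 0 0 0 0 0" --pt "0 0 0 0 0 0" --pt "0 0 0 0 0 0"

```text
t: 6.23
eef_pos: [536.7, 370.7, 69.7]
eef_rot: [0.507, 3.099, -0.0]
contact_force: [1.1, -2.3, 5.1]
opening: 0.256
grip_force: 24.5
```

Emit:
step_arm --pt "0 0.0005 0 0 0 0" --pt "0 0.0005 0 0 0 0" --pt "0 0.0005 0 0 0 0" --pt "0 0 0 0 0 0" --pt "0 0 0 0 0 0" --pt "0 0 0 0 0 0" --pt "0 0 0 0 0 0" --pt "0 0 0 0 0 0" --pt "0 0 0 0 0 0" --pt "0 0 0 0 0 0"

```text
t: 7.07
eef_pos: [537.1, 372.1, 69.6]
eef_rot: [0.507, 3.1, -0.0]
contact_force: [1.6, -2.1, 5.4]
opening: 0.258
grip_force: 24.5
```

Emit:
step_arm --pt "0 0.0005 0 0 0 0" --pt "0 0.0005 0 0 0 0" --pt "0 0.0005 0 0 0 0" --pt "0 0.0005 0 0 0 0" --pt "0 0.0005 0 0 0 0" --pt "0 0 0 0 0 0" --pt "0 0 0 0 0 0" --pt "0 0 0 0 0 0" --pt "0 0 0 0 0 0" --pt "0 0 0 0 0 0"

```text
t: 7.9
eef_pos: [537.5, 373.1, 69.6]
eef_rot: [0.508, 3.1, -0.004]
contact_force: [-2.6, -13.4, 11.6]
opening: 0.26
grip_force: 25.4
```

```bash
python3 go.py 537 372 69 1.247; python3 - <<'E'
from fit import *
t=camera("top");p=[618.6,223.1,-.324]
print(proj(t,W(p,[[-125,0,42],[-125,0,35]])).round(1).tolist())
a=crop(t,125,200,80,70,7);cv2.imwrite("pics/die.png",a)
E
```

```text
pos [537.5 373.1  69.6] t 7.9 F [ -2.6 -13.4  11.6] op 0.26 grip 25.354950538021512 q6 0.93
turn(deg, tool) [-0.15  0.05 -0.05] | shift in now-frame [ 0.1 -1.2  0.6] | in turned frame [ 0.1 -1.2  0.6]
[[159.9, 241.8], [160.7, 241.9]]
```

View pics/die.png

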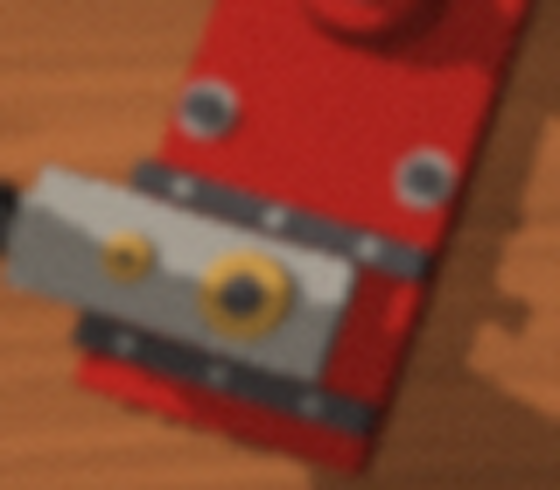

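The large die is at about (159.4, 241.6), against a predicted ram line of (159.9, 241.8). With 13 N at the stop, the slide is fully out. I'll release and lift.

Emit:
step_arm --pt "0 -0.0005 0 0 0 0" --pt "0 0 0 0 0 0" --pt "0 0 0 0 0 0" --pt "0 0 0 0 0 0" --pt "0 0 0 0 0 0" --pt "0 0 0 0 0 0" --pt "0 0 -0.006 0 0 0" --pt "0 0 -0.01 0 0 0" --pt "0 0 -0.02 0 0 0" --pt "0 0 -0.02 0 0 0" --gripper 1

```text
t: 8.78
eef_pos: [537.1, 374.1, 126.5]
eef_rot: [-0.506, -3.1, 0.001]
contact_force: [-0.4, 0.3, 0.2]
opening: 1.002
grip_force: 0.0
```

Emit:
step_arm --pt "0 0 -0.022 0 0 0" --pt "0 0 -0.022 0 0 0" --pt "0 0 -0.022 0 0 0" --pt "0 0 -0.022 0 0 0" --pt "0 0 -0.022 0 0 0" --pt "0 0 -0.022 0 0 0" --pt "0 0 0 0 0 6" --pt "0 0 0 0 0 6" --pt "0 0 0 0 0 6" --pt "0 0 0 0 0 3.5"

```text
t: 9.62
eef_pos: [537.3, 374.2, 258.6]
eef_rot: [1.084, 2.948, 0.002]
contact_force: [-0.0, 0.1, -1.4]
opening: 1.0
grip_force: 0.0
```

```bash
python3 go.py 545.8 -203.4 160 0.872; python3 - <<'E'
from fit import *
t=camera("top");p=[618.6,223.1,-.324]
cv2.imwrite("pics/die2.png",crop(t,125,200,80,70,7))
E
```

```text
pos [537.3 374.2 258.6] t 9.6167 F [-0.   0.1 -1.4] op 1.0 grip 0.0 q6 1.31
turn(deg, tool) [ 0.07  0.01 -0.35] | shift in now-frame [-380.7 -434.6   98.2] | in turned frame [-378.1 -436.8   98.6]
```

View pics/die2.png

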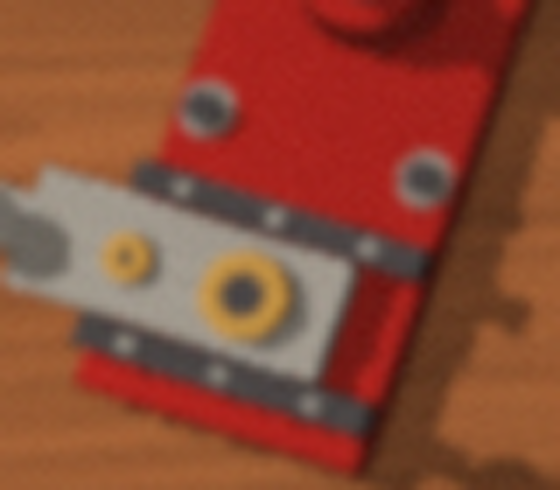

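The slide stayed at its stop, with the large die unchanged at (159.4, 241.6). Now I'll move to the head.

Emit:
step_arm --pt "-0.019 -0.022 0 0 0 -0.35" --pt "-0.019 -0.022 0 0 0 0" --pt "-0.019 -0.022 0 0 0 0" --pt "-0.019 -0.022 0 0 0 0" --pt "-0.019 -0.022 0 0 0 0" --pt "-0.019 -0.022 0 0 0 0" --pt "-0.019 -0.022 0 0 0 0" --pt "-0.019 -0.022 0 0 0 0" --pt "-0.019 -0.022 0 0 0 0" --pt "-0.019 -0.022 0 0 0 0"

```text
t: 10.5
eef_pos: [542.6, 82.2, 258.3]
eef_rot: [1.063, 2.955, 0.001]
contact_force: [0.7, 0.7, 0.5]
opening: 1.004
grip_force: 0.0
```

Emit:
step_arm --pt "-0.021 -0.024 0.012 0 0 0" --pt "-0.021 -0.024 0.012 0 0 0" --pt "-0.021 -0.024 0.012 0 0 0" --pt "-0.021 -0.024 0.012 0 0 0" --pt "-0.021 -0.024 0.012 0 0 0" --pt "-0.021 -0.024 0.012 0 0 0" --pt "-0.021 -0.024 0.012 0 0 0" --pt "-0.021 -0.024 0.012 0 0 0" --pt "-0.02 -0.024 0.002 0 0 0" --pt "0 0 0 0 0 0"

```text
t: 11.33
eef_pos: [548.8, -207.3, 159.0]
eef_rot: [-1.069, -2.954, 0.002]
contact_force: [0.9, 0.2, -0.3]
opening: 1.003
grip_force: 0.0
```

```bash
python3 go.py 545.8 -203.4 36 0.872; python3 - <<'E'
from fit import *
t=camera("top");s=camera("scene");p=[606.3,-254.3,-.699]
X=[[0,0,52],[-125,0,68],[-79,0,46],[-30,0,46]]
o=[]
for c,x,y in((t,310,170),(s,155,170)):
    i=crop(c,x,y,100,100,4)
    q=proj(c,W(p,X));print(q.round(1).tolist())
    for u,v in (q-[x,y]+.5)*4: cv2.circle(i,(int(u),int(v)),2,(0,255,0),-1)
    o.append(i)
cv2.imwrite("pics/hd.png",np.hstack(o))
E
```

```text
pos [ 548.8 -207.3  159. ] t 11.3333 F [ 0.9  0.2 -0.3] op 1.0 grip 0.0 q6 0.33
turn(deg, tool) [-0.07  0.01  0.23] | shift in now-frame [  4.9   1.2 123. ] | in turned frame [  4.8   1.  123. ]
[[365.9, 193.6], [337.1, 231.7], [346.7, 218.2], [358.3, 203.1]]
[[183.2, 236.2], [231.5, 208.3], [215.1, 223.4], [195.9, 232.4]]
```

View pics/hd.png

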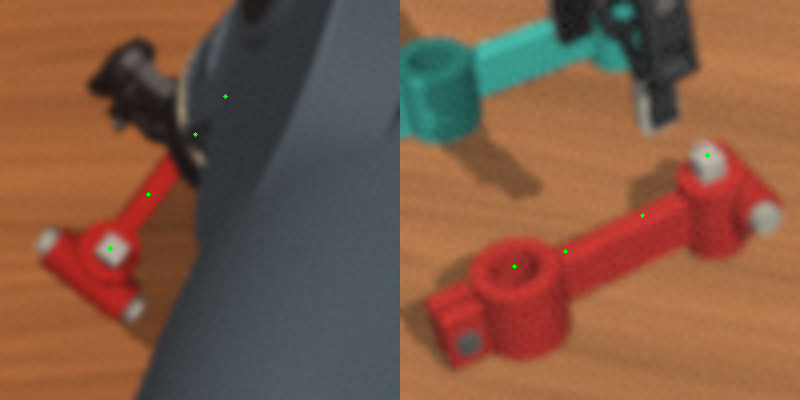

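Emit:
step_arm --pt "0.005 0.001 0 0 0 0.23" --pt "0 0 0.014 0 0 0" --pt "0 0 0.016 0 0 0" --pt "0 0 0.016 0 0 0" --pt "0 0 0.016 0 0 0" --pt "0 0 0.016 0 0 0" --pt "0 0 0.016 0 0 0" --pt "0 0 0.014 0 0 0" --pt "0 0 0.01 0 0 0" --pt "0 0 0.005 0 0 0"

```text
t: 12.27
eef_pos: [545.9, -197.4, 35.6]
eef_rot: [-1.07, -2.953, -0.0]
contact_force: [0.2, 0.5, -0.1]
opening: 0.997
grip_force: 0.0
```

Emit:
step_arm --pt "0 0 0 0 0 0" --pt "0 0 0 0 0 0" --pt "0 0 0 0 0 0" --pt "0 0 0 0 0 0" --pt "0 0 0 0 0 0" --pt "0 0 0 0 0 0" --pt "0 0 0 0 0 0" --pt "0 0 0 0 0 0" --pt "0 0 0 0 0 0" --pt "0 0 0 0 0 0" --gripper -1 --squeeze 80

```text
t: 13.1
eef_pos: [546.4, -199.2, 37.0]
eef_rot: [1.073, 2.952, -0.001]
contact_force: [-3.0, -1.7, 7.3]
opening: 0.154
grip_force: 79.1
```

```bash
python3 go.py 545.8 -203.4 36 0.872
```

```text
pos [ 546.4 -199.2   37. ] t 13.1 F [-3.  -1.7  7.3] op 0.15 grip 79.07069206237793 q6 0.35
turn(deg, tool) [-0.01  0.06  0.09] | shift in now-frame [-2.2 -3.7  1. ] | in turned frame [-2.2 -3.7  1. ]
```

Emit:
step_arm --pt "0 0 -0.002 0 0 0" --pt "0 0 -0.004 0 0 0" --pt "0 0 -0.006 0 0 0" --pt "0 0 -0.01 0 0 0" --pt "0 0 -0.014 0 0 0" --pt "0 0 -0.014 0 0 0" --pt "0 0 -0.01 0 0 0" --pt "0 0 -0.005 0 0 0" --pt "0 0 0 0 0 0" --pt "0 0 0 0 0 0"

```text
t: 13.93
eef_pos: [546.2, -198.7, 101.2]
eef_rot: [1.073, 2.953, 0.0]
contact_force: [-0.3, 0.8, -7.3]
opening: 0.154
grip_force: 77.9
```

Emit:
step_arm --pt "0 0 -0.01 0 0 0" --pt "0 0 -0.016 0 0 0" --pt "0 0 -0.02 0 0 0" --pt "0 0 -0.02 0 0 0" --pt "0 0 -0.02 0 0 0" --pt "0 0 -0.02 0 0 0" --pt "0 0 -0.02 0 0 0" --pt "0 0 -0.016 0 0 0" --pt "0 0 -0.01 0 0 0" --pt "0 0 0 0 0 0"

```text
t: 14.77
eef_pos: [546.9, -199.0, 255.2]
eef_rot: [1.072, 2.95, 0.0]
contact_force: [0.8, -0.1, -6.4]
opening: 0.152
grip_force: 78.4
```

```bash
python3 go.py 543.7 248.2 255 1.247; python3 - <<'E'
from fit import *
print(r.state()["torque"].round(3))
s=camera("scene");t=camera("top")
# predicted head with underside dz, bore from tcp
st=r.state();e=st["eef_pos"];a=.872;hx=np.array([np.sin(a),-np.cos(a)])
b=e[:2]+hx*81.2;dz=e[2]+0-37
X=W([b[0],b[1],a-np.pi/2],[[0,0,52+dz],[-125,0,68+dz],[-40,0,46+dz]])
o=[]
for c in(s,t):
    q=proj(c,X);print(q.round(1).tolist());x,y=(q.mean(0)-[50,55]).astype(int);x=max(x,0);y=max(y,0)
    i=crop(c,x,y,100,110,4)
    for u,v in (q-[x,y]+.5)*4: cv2.circle(i,(int(u),int(v)),2,(0,255,0),-1)
    o.append(i)
cv2.imwrite("pics/lift.png",np.hstack(o))
E
```

```text
pos [ 546.9 -199.   255.2] t 14.7667 F [ 0.8 -0.1 -6.4] op 0.15 grip 78.37192296981812 q6 0.35
turn(deg, tool) [ 2.000e-02  1.400e-01 -2.138e+01] | shift in now-frame [ 2.895e+02  3.409e+02 -2.000e-01] | in turned frame [1.453e+02 4.229e+02 2.000e-01]
[ 0.042 -0.055  0.039]
[[165.1, 154.8], [223.8, 126.5], [185.7, 150.4]]
[[389.6, 172.0], [353.5, 220.2], [376.9, 188.2]]
```

View pics/lift.png

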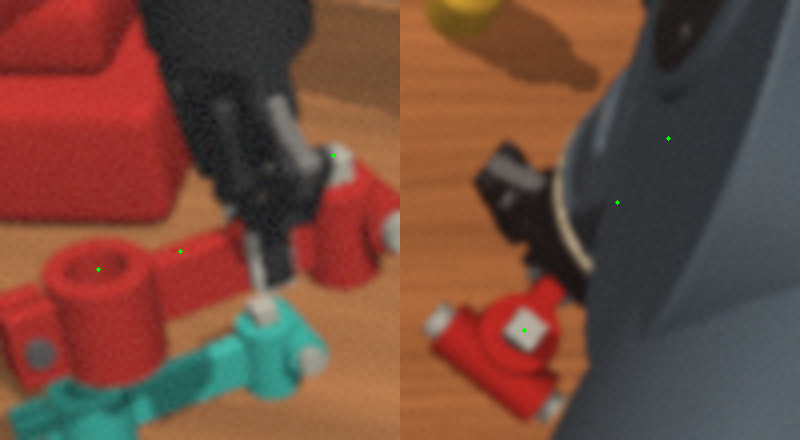

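Emit:
step_arm --pt "0 0 0 0 0 -2" --pt "0 0 0 0 0 -4" --pt "0 0 0 0 0 -5" --pt "0 0 0 0 0 -5" --pt "0 0 0 0 0 -3.4" --pt "0 0 0 0 0 -2" --pt "0 0 0 0 0 0" --pt "0.002 0.006 0 0 0 0" --pt "0.004 0.012 0 0 0 0" --pt "0.006 0.017 0 0 0 0"

```text
t: 15.7
eef_pos: [545.8, -161.2, 252.7]
eef_rot: [-0.509, -3.099, -0.0]
contact_force: [0.1, 0.4, -6.6]
opening: 0.152
grip_force: 78.2
```

Emit:
step_arm --pt "0.008 0.022 0 0 0 0" --pt "0.008 0.023 0 0 0 0" --pt "0.008 0.023 0 0 0 0" --pt "0.008 0.023 0 0 0 0" --pt "0.008 0.023 0 0 0 0" --pt "0.008 0.023 0 0 0 0" --pt "0.008 0.023 0 0 0 0" --pt "0.008 0.023 0 0 0 0" --pt "0.008 0.023 0 0 0 0" --pt "0.008 0.023 0 0 0 0"

```text
t: 16.53
eef_pos: [542.1, 83.0, 253.1]
eef_rot: [-0.507, -3.1, -0.0]
contact_force: [0.1, 0.5, -6.6]
opening: 0.154
grip_force: 78.2
```

Emit:
step_arm --pt "0.008 0.023 0 0 0 0" --pt "0.008 0.023 0 0 0 0" --pt "0.007 0.02 0 0 0 0" --pt "0.007 0.02 0 0 0 0" --pt "0.006 0.018 0 0 0 0" --pt "0.005 0.015 0 0 0 0" --pt "0.004 0.012 0 0 0 0" --pt "0.002 0.006 0 0 0 0" --pt "0 0 0 0 0 0" --pt "0 0 0 0 0 0"

```text
t: 17.37
eef_pos: [541.7, 225.5, 253.2]
eef_rot: [-0.506, -3.1, 0.001]
contact_force: [0.5, -1.4, -6.4]
opening: 0.15
grip_force: 78.4
```

```bash
python3 go.py 541.6 248.9 232 1.247
```

```text
pos [541.7 225.5 253.2] t 17.3667 F [ 0.5 -1.4 -6.4] op 0.15 grip 78.38580250740051 q6 0.72
turn(deg, tool) [-0.02 -0.    0.03] | shift in now-frame [ 7.5 22.1 21.2] | in turned frame [ 7.5 22.1 21.2]
```

Emit:
step_arm --pt "0.001 0.004 0 0 0 0" --pt "0.002 0.005 0 0 0 0" --pt "0.002 0.005 0 0 0 0" --pt "0.0015 0.005 0 0 0 0" --pt "0.001 0.003 0 0 0 0" --pt "0 0 0.002 0 0 0" --pt "0 0 0.004 0 0 0" --pt "0 0 0.004 0 0 0" --pt "0 0 0.002 0 0 0" --pt "0 0 0 0 0 0"

```text
t: 18.2
eef_pos: [541.5, 248.6, 240.5]
eef_rot: [-0.506, -3.1, 0.001]
contact_force: [-0.1, 0.6, -6.9]
opening: 0.155
grip_force: 78.5
```

```bash
cat > last.py <<'E'
from fit import *
s=camera("scene");t=camera("top")
e=r.state()["eef_pos"];a=1.247;hx=np.array([np.sin(a),-np.cos(a)])
b=e[:2]+hx*81.2;dz=e[2]-37;print(b,dz)
X=W([b[0],b[1],a-np.pi/2],[[0,0,52+dz],[-125,0,68+dz]])
C=W([618.6,223.1,-.324],[[0,0,165]])
X=np.vstack([X,C])
o=[]
for c,n in((s,"s"),(t,"t")):
    q=proj(c,X);x,y=np.maximum((q.mean(0)-[50,65]),0).astype(int)
    i=crop(c,x,y,100,150,4);print(n,x,y,q.round(1).tolist(),((q-[x,y]+.5)*4).round().tolist())
    o.append(i)
cv2.imwrite("pics/final.png",np.hstack(o))
E
python3 go.py 541.6 248.9 232 1.247; python3 last.py
```

```text
pos [541.5 248.6 240.5] t 18.2 F [-0.1  0.6 -6.9] op 0.16 grip 78.49133133888245 q6 0.75
turn(deg, tool) [-0.04 -0.04  0.01] | shift in now-frame [0.  0.3 8.5] | in turned frame [0.  0.3 8.5]
[618.71094505 222.86736392] 204.21825742836015
s 385 135 [[432.3, 203.1], [454.2, 158.0], [419.2, 241.7]] [[191.0, 274.0], [279.0, 94.0], [139.0, 429.0]]
t 95 132 [[149.6, 174.0], [124.3, 233.7], [162.7, 183.9]] [[221.0, 170.0], [119.0, 409.0], [273.0, 209.0]]
```

View pics/final.png

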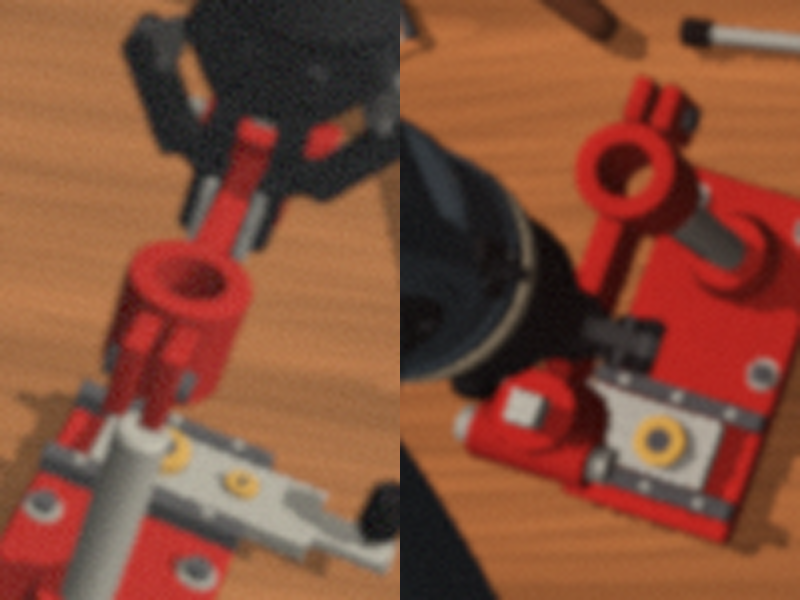

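```bash
python3 - <<'E'
from fit import *
s=camera("scene");t=camera("top")
f=lambda x0,y0,k,u,v:(x0+(u+.5)/k-.5,y0+(v+.5)/k-.5)
def tri(us,ut,z=None):
    g=lambda X:np.r_[(proj(s,[X])[0]-us),(proj(t,[X])[0]-ut)] if z is None else np.r_[(proj(s,[[*X,z]])[0]-us),(proj(t,[[*X,z]])[0]-ut)]
    q=least_squares(g,[600,220,240][:3 if z is None else 2]);print(q.x.round(1),q.fun.round(1))
S=lambda u,v:f(385,135,4,u,v);T=lambda u,v:f(95,132,4,u,v)
ct=f(125,170,6,229,88)
tri(S(145,435),ct,165);tri(S(145,435),ct)
b=(S(190,278),T(227,172))
tri(*b,256.2);tri(*b)
# knob top / top-view-only points
def ray(ut,z): q=least_squares(lambda X:proj(t,[[*X,z]])[0]-ut,[540,240]);return q.x
rm=ray(T(123,407),272.2);bo=ray(T(227,172),256.2);d=bo-rm;print("top only: ram",rm.round(1),"bore",bo.round(1),"len",np.hypot(*d).round(1),"yaw",np.arctan2(d[1],d[0]).round(3))
print("col top-only",ray(ct,165).round(1), "die now",ray(T(260,439),42).round(1), ray(f(125,200,7,244,294),42).round(1))
E
```

```text
[619.9 225. ] [-0.6 -1.  -0.9 -0.9]
[618.6 225.8 161.1] [-0.6  0.  -0.8  0. ]
[619.1 221.5] [-0.7 -1.  -1.  -0.9]
[618.1 222.2 253.2] [-0.8  0.1 -0.9 -0. ]
top only: ram [500.8 260.6] bore [617.3 219.4] len 123.6 yaw -0.34
col top-only [617.7 222.9] die now [501.1 263.5] [500.6 264. ]
```

Measured against the same cameras, the bore and ram sit about 3.4 mm to the -y side of the column and die, and the clearance is about 40 mm. I'll correct the position and lower it.

Emit:
step_arm --pt "0.0003 0.0015 0 0 0 0" --pt "0.0003 0.0018 0 0 0 0" --pt "0 0 0.002 0 0 0" --pt "0 0 0.003 0 0 0" --pt "0 0 0.003 0 0 0" --pt "0 0 0.001 0 0 0" --pt "0 0 0 0 0 0" --pt "0 0 0 0 0 0" --pt "0 0 0 0 0 0" --pt "0 0 0 0 0 0"

```text
t: 19.23
eef_pos: [542.3, 252.2, 232.5]
eef_rot: [0.506, 3.1, 0.0]
contact_force: [-0.1, -0.3, -6.4]
opening: 0.153
grip_force: 78.5
```

Emit:
step_arm --pt "0 0 0 0 0 0" --pt "0 0 0 0 0 0" --pt "0 0 0 0 0 0" --pt "0 0 0 0 0 0" --pt "0 0 0 0 0 0" --pt "0 0 0 0 0 0" --pt "0 0 0 0 0 0" --pt "0 0 0 0 0 0" --pt "0 0 0 0 0 0" --pt "0 0 0 0 0 0"

```text
t: 20.07
eef_pos: [542.3, 252.2, 232.3]
eef_rot: [-0.506, -3.101, 0.0]
contact_force: [-0.1, -0.3, -7.1]
opening: 0.15
grip_force: 78.5
```

```bash
python3 go.py 542.1 251.9 231.5 1.247; python3 -c "
from plant import r;print(r.state()['torque'].round(3))"
```

```text
pos [542.3 252.2 232.3] t 20.0667 F [-0.1 -0.3 -7.1] op 0.15 grip 78.49044442176819 q6 0.76
turn(deg, tool) [-0.   -0.    0.02] | shift in now-frame [ 0.1 -0.3  0.8] | in turned frame [ 0.1 -0.3  0.8]
[-0.058 -0.054 -0.04 ]
```

```bash
python3 -c "
from plant import r;print(r.close_job())"
```

```text
the job is handed in; nothing more can be done
None
```

The die slide is out against its end stop, and I handed in at about 20 s with the red head held level, its bore over the column and its ram over the large die, about 31 mm above the column's top by my camera measurements; my last 3.4 mm sideways correction was checked only by the arm's own position readout.

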